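# Press a doweled block shut in the bench clamp and back the jaw off

## Task

Take the wooden offcut that lies across the bench clamp's bed off the clamp and leave it lying on the worktop, then lay the two-part wooden block, which is only part-way home on its dowels, flat and lengthwise in the bed, let go of it, and pump the clamp's long rear trigger until the advancing jaw has pressed the block's joint fully shut. Then push the small release lever on the clamp's side all the way down and slide the jaw all the way back by its post, leaving the closed block lying in the bed. Do not knock over or shove aside the bottle, the two cups and the tin.

Things in the scene. Friction and masses are not known exactly. Their poses are not given: they have to be found in the camera images.
- clamp: Steel ratchet clamp screwed to the worktop, 460 mm long. Origin on the worktop under it; +y is the clamping direction (jaw towards stop), z up, -x side towards the robot. Grey housing: x +-24, y -145 to -55, up to z = 80 mm (hinge cheeks to 101 mm). A toothed bar, the ram, carries the jaw through the housing; a ratchet lets it go forward but not back until the release lever is down.
- bed (a point): Centre of the bed's top, half-way between the stop and the jaw at home (203 mm apart); axes as the clamp's. Flat plate 12 mm above the worktop, 84 mm wide, with low side rails 6 mm high above it, inner faces at x = +-32 mm.
- stop (a point): Centre of the fixed stop's wooden face, 36 mm above the worktop, at the +y end of the bed, 175 mm from the clamp's origin. The stop reaches 62 mm above the worktop.
- jaw (a joint): How far the jaw has come forward from home along the clamp's +y (m), 0 to 0.085; it starts 0 to 0.02 forward. Friction about 3 N. With the block shut against the stop it stands at about 0.073. With the release lever down it slides back when its post is pushed towards -y from the stop's side.
- jaw_post (a point): Half-way up the upright steel post on the jaw: 16 mm thick, 62 to 95 mm above the worktop, this point at 78 mm; on it a black ball 22 mm across, top at 117 mm. The post is 12 mm behind the jaw's wooden face, which is 44 mm wide, 15 to 60 mm above the worktop.
- trigger (a joint): Long trigger, a lever that rises backwards (-y) out of the housing, hinged about the clamp's x. 0 = up, 0.52 rad = fully down; a spring lifts it again. A full press drives the jaw 10 to 20 mm (tooth pitch 10 mm), then it must come all the way up. Pressing takes 2 to 15 N; it stops short, hard, once the block's joint is shut.
- trigger_pad (a point): Middle of the top of the trigger's ribbed black grip pad (34 x 52 mm), where to press down; 108 mm from the hinge, which lies at clamp y = -85, z = 88 mm. At rest 127 mm above the worktop; a full press lowers it about 55 mm.
- release (a joint): Short steel release lever, a paddle 30 x 36 mm on the -x side of the housing, hinged along the clamp's y. 0 = up (start; ratchet holds), 0.6 rad = fully down (ratchet free from about 0.45). It takes about 5 N and stays where it is left.
- release_pad (a point): Middle of the top of the release lever's paddle, where to press down; about 80 mm above the worktop when up, 34 mm out from its hinge (clamp x = -27, z = 66 mm); goes down 20 mm.
- block_grip (a point): Two-part block of pale wood, 44 wide, 44 high, 130 mm long shut, plus the gap; about 0.4 kg. This point: middle of width and height, in the larger half, 50 mm from its outer end (+y); y runs along the block. Larger half: y -24 to +50 mm of this point; then towards -y the gap with two dowels and the 56 mm smaller half. Grasp the larger half across x. Either way round will do.
- block: The same block: origin at its underside, 20 mm towards -y from block_grip.
- loose_half (a joint): Open gap of the block's joint (m): 0 = shut; starts between 0.014 and 0.022. The dowels are tight: closing takes 12 N, and the gap stays as it is left.
- offcut_mid (a point): Straight square wooden stick, 130 long (its y), 16 wide (its x), 12 mm high, 30 g; this point is its centre. At the start it lies across the bed on top of both side rails (this point 24 mm above the worktop), its ends sticking out on both sides; nearer to the stop than to the jaw.
- yellow_bottle_mid (a point): Bystander: yellow bottle 54 mm thick, 124 mm high, at half height; stands behind the clamp.
- glue_cup_a_mid (a point): Bystander: open glue cup 64 mm wide with a stirring stick up to 73 mm high; this point is in its middle 15 mm up; behind the clamp.
- glue_cup_b_mid (a point): Bystander: another such cup, 60 mm wide; behind the clamp.
- tuner_tin_mid (a point): Bystander: flat round tin, 72 mm across, 28 mm high, at half height; to the right in front of the clamp.
Not all that is in view belongs to the job. What is meant by the part that bears offcut_mid is not yellow, and is the larger of those in its own colour.

How it is judged:
By the outcome, as a careful person would: the job done as asked, in the order asked, and still so for the second after the job is handed in, with the robot touching nothing.
It also fails if it takes over 72 s, if anything falls off the work surface, if the arm or the gripper's body presses on something with over 40 N, if the wrist force passes 120 N, or if a joint passes its speed limit or range.

## Robot

A 6-joint arm with a two-finger parallel gripper is mounted at the origin on a cart in front of the work surface, level with it; the furniture and walls round the work are solid. World frame = base frame: x ahead of the robot, y to its left, z up, the work surface at z = 0. Lengths are in mm, angles in rad, forces in N, time in s.
With the tool pointing down it reaches from about 400 to 925 mm from the base axis. Payload 12.5 kg.
Tool frame: the origin (TCP) lies between the finger pads; the fingertips stand 25 mm ahead of it and the grasp point (between the pads) lies 6 mm ahead of it; z points along the fingers, y is the line along which they close (so a half turn about z gives the same grasp; the last joint's range is limited). The gripper opens to 95 mm and grips with 3 to 60 N. Pads are 20 mm wide; open, the fingers measure 119 mm over their backs; the gripper's body (75 mm by 180 mm) begins 59 mm behind the grasp point.
Start: joints at [1.191, 0.491, 1.559, -0, 1.092, -0.106], TCP at [168.976, 601.74, 239.661] pointing down, gripper open.
Joint ranges: [-3.1, 3.1], [-0.84, 2.19], [0.05, 2.79], [-1.13, 4.28], [0.06, 2.93], [-2.69, 2.69]. Speed limits (rad/s): [2.22, 2.22, 2.79, 3.14, 3.14, 3.14].

## Interface

Orientations are given as [roll, pitch, yaw] about the fixed x, y, z axes, in that order (R = Rz(yaw) Ry(pitch) Rx(roll)).
In Python, from cell import state, read_camera, job_done, cut_out gives the robot as it stands. The module is installed in compiled form; this text tells all that it offers.
- The arm moves only by the tool jog_arm, never from a script. Its argument "motion" is a list of rows, each a list of 2 entries, a list of its own where there are three numbers: the shift along the tool's x, y, z in mm, then the turn about the tool's z in rad. A call has 1 to 5 rows; each row is the pose to reach, as a shift and turn from the pose commanded when the call began, along the tool's axes at that moment; what a row does not reach only later rows make up. A row lasts 1/10 s, in which the tool goes at most 50 mm and 8.59 degrees, less where a joint would pass 70% of its speed; a pose out of reach is approached as far as the arm can. A call with a gripper value outside its range is refused whole. "grip" is the closure, from 0 (fully open) to 1 (shut), set as the call begins (left out, the last holds). The fingers move at their own pace and stop on an object; the grip force is fixed at half the most. Time passes only in rows, so rows that repeat a pose let the fingers close. It gives the time, the measured TCP pose, the force, the opening and the grip force at its end, in the units of the state.
- state(): the state, without advancing time (a new reading comes with each control period).
- read_camera(name): name is "scene" or "top" or "wrist"; returns a dict with "img" (384x512x3 uint8, blue, green, red), "vertical_fov" (degrees; the focal length in pixels is half the picture's height over the tangent of half this angle, whatever the lens; pixels are square), "cx", "cy" (the principal point, pixels), "extrinsics" (4x4, takes a point from camera to world coordinates). Camera axes: x right, y up, looking along -z (the intrinsics and any distortion apply to the point x, -y, -z); pixel columns grow to the right and rows downward; lengths in mm; the calibration is good to about 2 mm. A picture is of the moment at which its call begins. There is no depth.
- job_done(): hands the job in; it is judged then, once.
Trained networks look in a picture, given as the dict that the camera call returned (one of the last four; its "shot" number tells which), for a name from the list of things; names that differ only in an ending like _2 or _b are one class to them, and where a whole thing is asked for, a point or a joint stands for the part that bears it (a point fixed in the world has none). Each returns a list of dicts, best first, with "p" (0 to 1); they miss things now and then, are a little off and sometimes report something else, mostly with a low value. They report only what shows in the picture. A call takes as long as a camera call. They do not tell look-alikes from the thing itself.
- cut_out(name, picture): "region" (384x512 bool, what is visible of it) and "box" ([left, top, right, bottom] in pixels, round what is visible of it).
The state is a dict: "t": time; "joints": joint angles; "qvel": joint speeds; "tau": joint torques, N m; "eef_pos": TCP position; "tcp_rot": TCP orientation; "ft_force": force on the tool from outside, world axes, zero at the start; "moment": the same for the moment, N m; "opening": opening from 0.0 (shut) to 1.0 (fully open); "grip_force": force on a finger pad.
Only numpy, scipy, OpenCV 4.12 (cv2) and the standard library are available. Lean on these libraries where they do the work, as an engineer would, in place of code of your own. Each camera call takes 0.05 s, during which the arm holds its last target. There are 200 camera calls.

## Working session

There is one attempt and no reset: what is moved stays moved. The work goes in short steps, Python scripts to look and compute and a tool call to move; the robot and the scene stay as the last step left them, time stands still between calls to the robot, and variables do not carry over. Pictures are saved under pics/ and viewed, at most 10 in all, crops included, and the job is handed in when it is done.

Besides the shell and the picture viewer there is one more tool, called after "Request:" as name(argument=value, ...) on one line, values as JSON. jog_arm: Moves the arm, as the interface text tells. Its arguments: {"type":"object","properties":{"motion":{"type":"array"},"grip":{"type":"number"}},"required":["motion"]}

```bash
mkdir -p pics; cat > h.py <<'E'
import numpy as np, cv2
from cell import state, read_camera, job_done, cut_out
def f(c): return c["img"].shape[0]/2/np.tan(np.radians(c["vertical_fov"])/2)
def ray(c,u,v):
    E=np.array(c["extrinsics"]); d=np.array([(u-c["cx"])/f(c),-(v-c["cy"])/f(c),-1.])
    return E[:3,3],E[:3,:3]@d
def onz(c,u,v,z):
    o,d=ray(c,u,v); return o+d*(z-o[2])/d[2]
def proj(c,p):
    E=np.array(c["extrinsics"]); q=E[:3,:3].T@(np.array(p,float)-E[:3,3])
    return c["cx"]+f(c)*q[0]/-q[2], c["cy"]-f(c)*q[1]/-q[2]
E
python3 - <<'E'
from h import *
s=state(); print({k:np.round(v,3) for k,v in s.items()})
ims=[]
for n in ["top","scene"]:
    c=read_camera(n); print(n,c.keys(),c["vertical_fov"],c["cx"],c["cy"],np.round(c["extrinsics"],3).tolist())
    cv2.imwrite(f"pics/{n}0.png",cv2.resize(c["img"],(800,600)))
    for t in ["clamp","offcut_mid","block","block_grip","jaw","jaw_post","trigger","release","yellow_bottle_mid","glue_cup_a_mid","tuner_tin_mid"]:
        for r in cut_out(t,c)[:4]:
            m=r["region"].astype(np.uint8); ys,xs=np.nonzero(m)
            if len(xs)<5: continue
            print(n,t,round(r["p"],2),r["box"],cv2.minAreaRect(np.c_[xs,ys].astype(np.float32)),len(xs), c["img"][ys,xs].mean(0).round())
E
```

```text
{'t': np.float64(0.0), 'joints': array([ 1.191,  0.492,  1.559, -0.   ,  1.092, -0.106]), 'qvel': array([ 0.001, -0.   , -0.001,  0.001, -0.002, -0.   ]), 'tau': array([ 1.0000e-03, -6.1265e+01, -2.5818e+01,  6.9000e-02,  4.8000e-02,
       -0.0000e+00]), 'eef_pos': array([168.914, 601.523, 239.061]), 'tcp_rot': array([-3.141, -0.   ,  2.868]), 'ft_force': array([ 0.624, -0.348, -1.051]), 'moment': array([0.007, 0.013, 0.015]), 'grip_force': np.float64(0.0), 'opening': np.float64(1.002)}
top dict_keys(['img', 'vertical_fov', 'cx', 'cy', 'extrinsics', 'shot']) 49.13583496891668 263.23476206537333 191.04145376758464 [[-0.006, 0.991, -0.131, 456.701], [-1.0, -0.01, -0.028, 35.795], [-0.029, 0.131, 0.991, 1069.13], [0.0, 0.0, 0.0, 1.0]]
top clamp 0.91 [195.7, 161.5, 370.6, 217.7] ((283.4306640625, 191.3069305419922), (43.284114837646484, 175.92259216308594), 84.2894058227539) 5198 [73. 76. 78.]
top offcut_mid 0.94 [150.4, 193.1, 156.0, 240.4] ((154.5, 218.5), (49.0, 7.0), 90.0) 292 [ 65. 144. 152.]
top offcut_mid 0.78 [218.3, 170.7, 237.0, 216.3] ((227.32369995117188, 193.0476531982422),
[... 4901 characters left out ...]
 ((218.0, 177.5), (11.0, 10.0), 90.0) 112 [104. 107. 116.]
scene yellow_bottle_mid 0.66 [223.0, 212.6, 237.5, 236.1] ((230.0, 224.0), (24.0, 16.0), 90.0) 326 [21. 71. 95.]
scene glue_cup_a_mid 0.76 [178.4, 213.7, 205.3, 239.2] ((190.88055419921875, 227.20797729492188), (20.08873748779297, 24.612030029296875), 86.18592071533203) 343 [ 84. 110. 126.]
scene glue_cup_a_mid 0.75 [165.4, 144.0, 184.4, 166.6] ((174.1999969482422, 154.90000915527344), (19.677396774291992, 20.124608993530273), 63.43495178222656) 339 [53. 41. 43.]
scene tuner_tin_mid 0.94 [168.0, 144.5, 186.6, 166.3] ((173.8235321044922, 155.29412841796875), (18.91777801513672, 19.887920379638672), 75.96376037597656) 321 [52. 40. 42.]
```

View pics/top0.png

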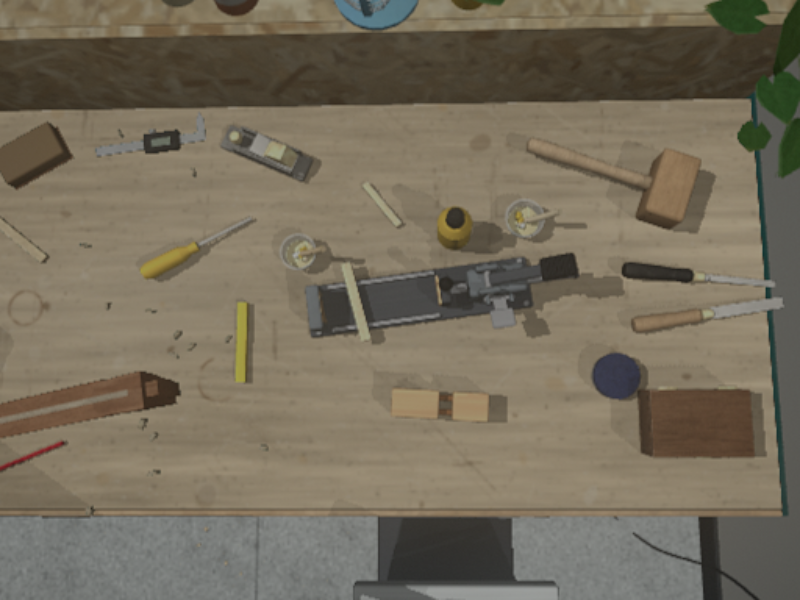

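```bash
python3 - <<'E'
from h import *
c=read_camera("top")
# candidates
for nm,u,v,z in [("offcut",227.5,193.1,28),("yel",154.5,218.5,6),("other",244.3,131,6),("block",281.3,259.1,40),("trig",347,175,120),("bottle",290.5,146.5,110),("cup",335,140,40),("tin",393.7,241,28),("release",322,201,80)]:
    print(nm,onz(c,u,v,z).round(1))
im=cv2.resize(c["img"][150:280,140:380],None,fx=3.3,fy=3.3,interpolation=cv2.INTER_CUBIC)
cv2.imwrite("pics/topc.png",im)
E
```

```text
offcut [590.2 154.7  28. ]
yel [529.5 343.7   6. ]
other [755.8 114.1   6. ]
block [426.5  22.   40. ]
trig [ 617.3 -128.7  120. ]
bottle [687.9  -1.5 110. ]
cup [ 719.9 -115.5   40. ]
tin [ 468.4 -252.8   28. ]
release [562.6 -75.   80. ]
```

View pics/topc.png

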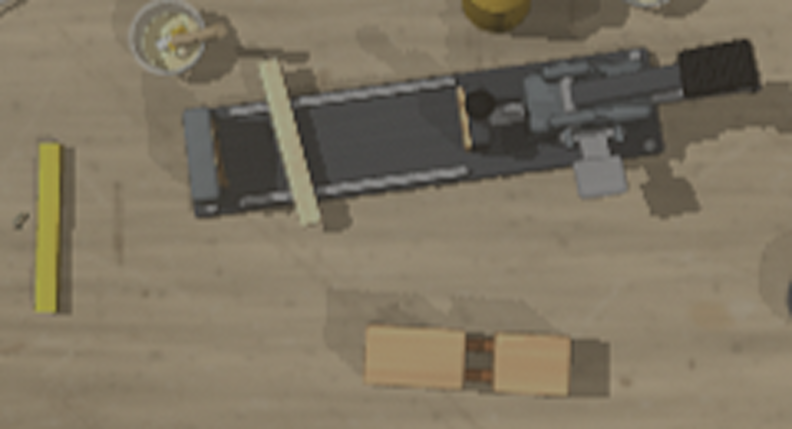

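```bash
cat > cl.py <<'E'
from h import *
def fit():
    c=read_camera("top")
    px=lambda u,v:(140+u/3.3,150+v/3.3)
    for nm,u,v,z in [("pad",720,68,127),("ball",482,103,108),("stoptopface",216,160,62),("stopcorner far",209,108,62),("stopcorner near",217,211,62),("jawface top far",461,88,60),("jawfacetop near",469,148,60),("rail far L",270,103,18),("rail far R",455,80,18),("rail near L",240,204,18),("rail near R",467,170,18),("base far L",183,108,62),("base corner nearR",660,152,12),("base corner farR",645,50,12),("rel",600,181,80),("offA",268,60,30),("offB",310,222,30),("b1",366,326,44),("b2",366,385,44),("b3",465,389,44),("b4",465,329,44),("b5",495,332,44),("b6",570,396,44),("b7",570,338,44)]:
        print(nm,onz(c,*px(u,v),z).round(1))
fit()
E
python3 cl.py
```

```text
pad [ 626. -153.  127.]
ball [606.4   9.9 108. ]
stoptopface [573.2 204.3  62. ]
stopcorner far [611.9 210.   62. ]
stopcorner near [535.7 203.2  62. ]
jawface top far [625.2  23.9  60. ]
jawfacetop near [580.6  18.5  60. ]
rail far L [622.1 170.5  18. ]
rail far R [638.5  27.9  18. ]
rail near L [544.3 192.9  18. ]
rail near R [568.8  19.5  18. ]
base far L [612.1 229.3  62. ]
base corner nearR [ 582.  -128.1   12. ]
base corner farR [ 661.4 -119.    12. ]
rel [553.5 -74.3  80. ]
offA [653.5 170.7  30. ]
offB [529.3 138.1  30. ]
b1 [451.7  95.3  44. ]
b2 [409.   95.4  44. ]
b3 [405.8  23.3  44. ]
b4 [449.1  22.8  44. ]
b5 [446.8   0.9  44. ]
b6 [400.5 -52.8  44. ]
b7 [442.1 -53.7  44. ]
```

```bash
cat > pl.py <<'E'
import sys
from h import *
from scipy.spatial.transform import Rotation as Ro
# usage: pl.py x y z closing_angle(world, mod pi)|-  ; prints shift in current tool axes & turn
def plan(x,y,z,a=None,p0=None,rot0=None):
    s=state(); p=np.array(s["eef_pos"]); R=Ro.from_euler("xyz",s["tcp_rot"])
    d=R.inv().apply(np.array([x,y,z])-p)
    ty=R.apply([0,1,0]); ca=np.arctan2(ty[1],ty[0])
    t=0 if a is None else -((a-ca+np.pi/2)%np.pi-np.pi/2)
    print("pos",p.round(1),"rot",np.round(s["tcp_rot"],3),"ca",round(ca,3),"j",np.round(s["joints"],2),"F",np.round(s["ft_force"],1),"op",round(float(s["opening"]),3))
    print("  shift",d.round(1).tolist(),"turn",round(t,3),"n",np.linalg.norm(d).round())
if __name__=="__main__":
    v=sys.argv[1:]
    plan(*map(float,v[:3]),None if len(v)<4 else float(v[3]))
E
python3 pl.py 590 154.5 210 1.828
```

```text
pos [169.  601.7 239.6] rot [3.142 0.    2.868] ca 1.297 j [ 1.19  0.49  1.56  0.    1.09 -0.11] F [ 0.1 -0.3  0. ] op 1.002
  shift [-526.3, -316.7, 29.6] turn -0.531 n 615.0
```

Request:
jog_arm(motion=[[[-210,-126,12],0],[[-210,-126,12],0],[[-210,-126,12],0],[[-210,-126,12],0],[[-210,-126,12],0]], grip=0.5)

```text
t: 1.8
eef_pos: [338.3, 421.9, 227.7]
tcp_rot: [3.141, 0.0, 2.868]
ft_force: [0.5, 1.4, -0.1]
opening: 0.635
grip_force: 0.0
```

Request:
jog_arm(motion=[[[-210,-126,12],0],[[-210,-126,12],0],[[-210,-126,12],0],[[-210,-126,12],0],[[-210,-126,12],0]])

```text
t: 2.3
eef_pos: [506.6, 243.6, 215.7]
tcp_rot: [3.141, 0.0, 2.867]
ft_force: [1.0, 1.2, -0.3]
opening: 0.498
grip_force: 0.0
```

Request:
jog_arm(motion=[[[-106,-65,6],-0.53],[[-106,-65,6],-0.53],[[-106,-65,6],-0.53],[[-106,-65,6],-0.53],[[-106,-65,6],-0.53]])

```text
t: 2.8
eef_pos: [590.0, 153.5, 209.3]
tcp_rot: [3.141, -0.0, -2.886]
ft_force: [-0.7, 0.0, 0.4]
opening: 0.5
grip_force: 0.0
```

```bash
cat > look.py <<'E'
import sys
from h import *
from pl import plan
c=read_camera("wrist"); cv2.imwrite(f"pics/{sys.argv[1]}.png",cv2.resize(c["img"],(800,600)))
print(c["vertical_fov"],c["cx"],c["cy"],np.round(c["extrinsics"],3).tolist())
for t in sys.argv[2:]:
    for r in cut_out(t,c)[:3]:
        ys,xs=np.nonzero(r["region"])
        if len(xs)<5: continue
        print(t,round(r["p"],2),r["box"],cv2.minAreaRect(np.c_[xs,ys].astype(np.float32)))
E
python3 look.py w1 offcut_mid; python3 pl.py 590 154.5 44 1.828
```

```text
63.75626211547536 254.22668972835152 191.0325763494736 [[-0.253, -0.927, -0.276, 511.769], [0.968, -0.242, -0.073, 133.676], [0.001, -0.286, 0.958, 354.767], [0.0, 0.0, 0.0, 1.0]]
offcut_mid 0.82 [396.7, 106.8, 460.0, 219.8] ((428.9349060058594, 161.05621337890625), (19.923078536987305, 119.23078155517578), 22.61986541748047)
offcut_mid 0.6 [176.2, 254.4, 211.2, 315.8] ((193.2977752685547, 285.6029968261719), (66.64302825927734, 9.397945404052734), 63.00416564941406)
offcut_mid 0.57 [247.6, 121.4, 261.8, 234.9] ((255.0, 176.0), (116.0, 16.0), 90.0)
pos [589.5 154.5 209.6] rot [ 3.141 -0.    -2.888] ca 1.824 j [ 0.15  0.5   1.63  0.    1.01 -1.68] F [-1.1  0.2  0.4] op 0.499
  shift [-0.5, -0.2, 165.6] turn -0.004 n 166.0
```

View pics/w1.png

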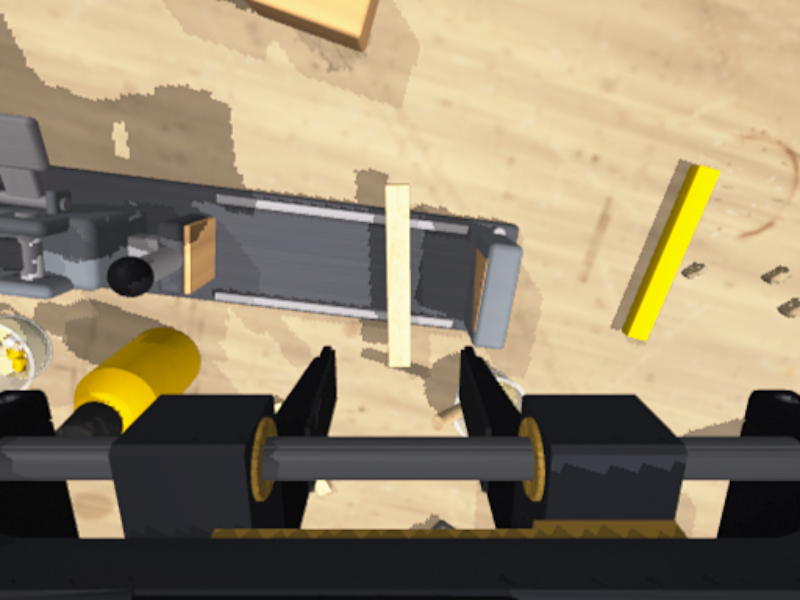

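```bash
python3 - <<'E'
from h import *
c=read_camera("wrist"); k=1.5625
for nm,u,v,z in [("offnear",397.5,184,30),("offfar",399,366,30),("railN L",217,196,18),("railN R",468,229,18),("railF L",217,295,18),("railF R",452,323,18),("jaw top N",215,216,60),("jaw bot N(15)",214,288,15),("jawtopN back",182,222,60),("stop face topN",489,235,62),("stopfacetopF",475,345,62),("stop far N",521,246,62),("stop far F",501,347,62),("ball",131,277,106)]:
    print(nm,onz(c,u/k,v/k,z).round(1))
E
```

```text
offnear [528.9 139.9  30. ]
offfar [654.7 173.6  30. ]
railN L [568.3  22.3  18. ]
railN R [546.9 195.5  18. ]
railF L [638.7  32.7  18. ]
railF R [616.6 204.3  18. ]
jaw top N [573.4  36.9  60. ]
jaw bot N(15) [635.   28.8  15. ]
jawtopN back [582.  18.  60.]
stop face topN [542.6 201.   62. ]
stopfacetopF [613.7 214.   62. ]
stop far N [544.1 222.1  62. ]
stop far F [610.8 230.9  62. ]
ball [606.9  13.6 106. ]
```

Request:
jog_arm(motion=[[[-3,2,50],0],[[-3,2,100],0],[[-3,2,145],0],[[-3,2,165],0],[[-3,2,165],0]])

```text
t: 3.45
eef_pos: [590.4, 157.5, 42.0]
tcp_rot: [3.141, -0.005, -2.886]
ft_force: [-0.6, 0.6, 0.7]
opening: 0.501
grip_force: 0.0
```

Request:
jog_arm(motion=[[[0,0,0],0],[[0,0,0],0],[[0,0,0],0],[[0,0,0],0],[[0,0,0],0]], grip=1)

```text
t: 3.95
eef_pos: [592.4, 157.1, 45.5]
tcp_rot: [-3.142, 0.001, -2.886]
ft_force: [-1.2, -0.1, 5.6]
opening: 0.162
grip_force: 30.0
```

Request:
jog_arm(motion=[[[0,0,-45],0],[[0,0,-80],0],[[0,0,-100],0],[[0,0,-100],0]])

```text
t: 4.35
eef_pos: [593.1, 157.2, 147.7]
tcp_rot: [-3.141, 0.005, -2.885]
ft_force: [-0.2, 0.2, -0.6]
opening: 0.168
grip_force: 30.0
```

```bash
python3 pl.py 470 230 144
```

```text
pos [593.1 157.2 147.7] rot [-3.141  0.005 -2.885] ca 1.827 j [ 0.15  0.57  1.69  0.    0.88 -1.68] F [-0.2  0.2 -0.6] op 0.168
  shift [100.7, 101.6, 3.2] turn 0 n 143.0
```

Request:
jog_arm(motion=[[[33,33,0],0],[[67,67,0],0],[[100,100,0],0],[[100,100,20],0],[[100,100,60],0]])

```text
t: 4.85
eef_pos: [469.9, 229.6, 85.5]
tcp_rot: [3.141, 0.004, -2.883]
ft_force: [1.2, -0.1, -0.9]
opening: 0.166
grip_force: 30.0
```

Request:
jog_arm(motion=[[[0,0,35],0],[[0,0,50],0],[[0,0,55],0],[[0,0,55],0],[[0,0,55],0]])

```text
t: 5.35
eef_pos: [470.1, 228.4, 29.8]
tcp_rot: [3.142, 0.0, -2.885]
ft_force: [0.0, 0.0, 0.7]
opening: 0.167
grip_force: 30.0
```

Request:
jog_arm(motion=[[[0,0,0],0],[[0,0,0],0],[[0,0,0],0],[[0,0,0],0]], grip=0.5)

```text
t: 5.75
eef_pos: [470.1, 228.5, 29.9]
tcp_rot: [3.141, 0.001, -2.885]
ft_force: [-0.5, 0.0, -0.9]
opening: 0.443
grip_force: 0.0
```

Request:
jog_arm(motion=[[[0,0,-40],0],[[0,0,-90],0],[[0,0,-140],0],[[0,0,-180],0],[[0,0,-180],0]], grip=0.2)

```text
t: 6.25
eef_pos: [471.5, 229.0, 214.8]
tcp_rot: [3.141, 0.009, -2.885]
ft_force: [0.1, -0.7, -0.3]
opening: 0.791
grip_force: 0.0
```

```bash
python3 pl.py 430 44 205 -0.06
```

```text
pos [471.5 229.  214.8] rot [ 3.141  0.009 -2.885] ca 1.827 j [ 0.33  0.37  1.84  0.    0.92 -1.5 ] F [ 0.1 -0.7 -0.3] op 0.791
  shift [87.1, -168.5, 8.9] turn -1.254 n 190.0
```

Request:
jog_arm(motion=[[[20,-38,2],0.14],[[43,-84,4],0.28],[[65,-126,6],0.43],[[87,-168,9],0.57],[[87,-168,9],0.71]], grip=0.1)

```text
t: 6.75
eef_pos: [426.9, 40.0, 199.8]
tcp_rot: [-3.14, -0.002, 2.677]
ft_force: [-0.8, 1.1, 0.2]
opening: 0.896
grip_force: 0.0
```

Request:
jog_arm(motion=[[[0,0,0],0.14],[[0,0,0],0.28],[[0,0,0],0.43],[[0,0,0],0.57],[[0,0,0],0.71]])

```text
t: 7.25
eef_pos: [428.1, 43.8, 200.0]
tcp_rot: [-3.141, -0.0, 1.972]
ft_force: [-0.2, -1.0, 0.4]
opening: 0.896
grip_force: 0.0
```

Request:
jog_arm(motion=[[[0,0,0],0.14],[[0,0,0],0.28],[[0,0,0],0.42],[[0,0,0],0.46],[[0,0,0],0.46]])

```text
t: 7.75
eef_pos: [428.1, 43.9, 200.0]
tcp_rot: [-3.141, -0.0, 1.517]
ft_force: [0.0, 0.6, -0.2]
opening: 0.9
grip_force: 0.0
```

```bash
python3 look.py w2 block_grip block; python3 pl.py 427.3 45.4 16 -0.06
```

```text
63.75626211547536 254.22668972835152 191.0325763494736 [[0.999, 0.051, 0.016, 432.504], [-0.054, 0.957, 0.285, 125.288], [-0.001, -0.285, 0.958, 345.479], [0.0, 0.0, 0.0, 1.0]]
block_grip 0.55 [238.3, 128.8, 278.7, 270.9] ((257.0, 197.5), (141.0, 44.0), 90.0)
block 0.63 [235.6, 126.6, 280.4, 268.1] ((257.0, 198.0), (142.0, 44.0), 90.0)
pos [428.3  43.8 200.3] rot [-3.141 -0.     1.519] ca -0.052 j [-0.05  0.27  2.06  0.    0.81 -0.  ] F [-0.6  0.9 -0.1] op 0.901
  shift [1.5, -1.0, 184.3] turn 0.008 n 184.0
```

View pics/w2.png

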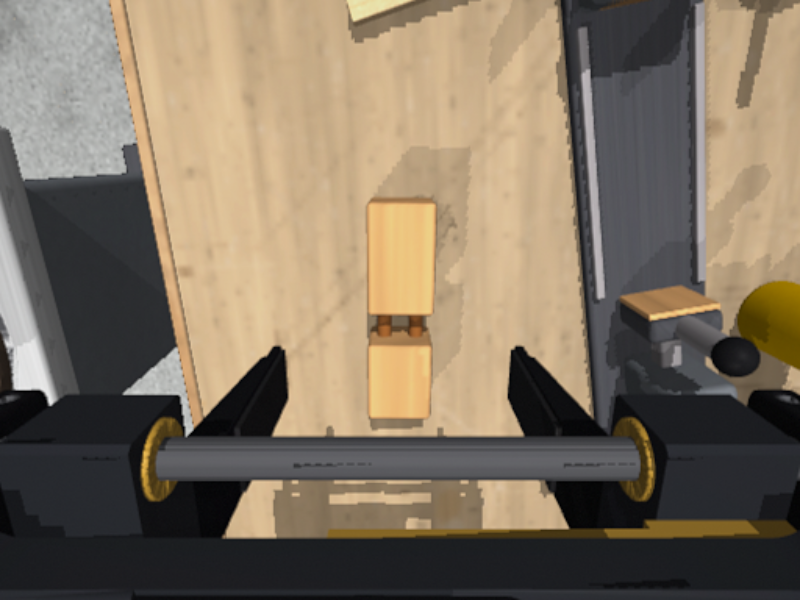

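```bash
python3 - <<'E'
from h import *
c=read_camera("wrist"); k=1.5625
for nm,u,v,z in [("o1",368,204,44),("o2",436,204,44),("i1",368,315,44),("i2",434,315,44),("s1",370,346,44),("s2",431,346,44),("e1",370,418,44),("e2",430,418,44),("jawfaceN",633,318,60),("jawfaceF",719,304,60),("railN top",582,30,18),("railN bot",602,298,18),("railFt",704,5,18),("railFb",698,282,18),("ball",735,356,106)]:
    print(nm,onz(c,u/k,v/k,z).round(1))
E
```

```text
o1 [412.8  97.3  44. ]
o2 [454.7  95.1  44. ]
i1 [407.8  25.3  44. ]
i2 [451.3  23.   44. ]
s1 [407.6   3.3  44. ]
s2 [448.6   1.2  44. ]
e1 [403.9 -51.1  44. ]
e2 [446.1 -53.3  44. ]
jawfaceN [574.5  20.   60. ]
jawfaceF [627.   26.5  60. ]
railN top [548.3 192.2  18. ]
railN bot [572.2  20.7  18. ]
railFt [620.7 201.8  18. ]
railFb [638.6  29.   18. ]
ball [608.3  12.4 106. ]
```

Request:
jog_arm(motion=[[[2.6,2.4,40],0],[[2.6,2.4,90],0],[[2.6,2.4,135],0],[[2.6,2.4,162],0],[[2.6,2.4,162],0]])

```text
t: 8.45
eef_pos: [429.6, 46.3, 36.0]
tcp_rot: [-3.136, -0.0, 1.518]
ft_force: [-0.5, 0.0, 0.5]
opening: 0.898
grip_force: 0.0
```

Request:
jog_arm(motion=[[[0,0,0],0],[[0,0,0],0],[[0,0,0],0],[[0,0,0],0],[[0,0,0],0]], grip=1)

```text
t: 8.95
eef_pos: [431.2, 46.3, 39.3]
tcp_rot: [3.14, -0.0, 1.518]
ft_force: [-0.9, -0.4, 0.5]
opening: 0.539
grip_force: 0.0
```

Request:
jog_arm(motion=[[[0,0,-25],0],[[0,0,-70],0],[[0,0,-110],0],[[0,0,-125],0],[[0,0,-125],0]])

```text
t: 9.45
eef_pos: [431.5, 46.4, 165.6]
tcp_rot: [3.137, -0.0, 1.518]
ft_force: [0.7, -0.1, -4.6]
opening: 0.461
grip_force: 30.0
```

```bash
python3 pl.py 589.2 141.6 163 0.127
```

```text
pos [431.5  46.4 165.6] rot [ 3.137 -0.     1.518] ca -0.053 j [-0.05  0.33  2.1   0.    0.71  0.01] F [ 0.7 -0.1 -4.6] op 0.461
  shift [103.5, 152.5, 3.2] turn -0.18 n 184.0
```

Request:
jog_arm(motion=[[[25,37,0],-0.05],[[52,76,0],-0.1],[[78,115,0],-0.15],[[103.5,152.5,0],-0.18],[[103.5,152.5,0],-0.18]])

```text
t: 9.95
eef_pos: [591.8, 143.9, 161.1]
tcp_rot: [3.141, -0.0, 1.7]
ft_force: [0.1, -0.1, -4.7]
opening: 0.46
grip_force: 30.0
```

Request:
jog_arm(motion=[[[0,0,30],0],[[0,0,50],0],[[0,0,50],0]])

```text
t: 10.25
eef_pos: [586.4, 141.2, 109.4]
tcp_rot: [-3.134, -0.0, 1.698]
ft_force: [0.0, 0.3, -3.4]
opening: 0.46
grip_force: 30.0
```

```bash
python3 look.py w3; python3 pl.py 589.2 141.6 50 0.127
```

```text
63.75626211547536 254.22668972835152 191.0325763494736 [[0.992, -0.123, -0.029, 577.219], [0.126, 0.951, 0.284, 222.227], [-0.007, -0.285, 0.958, 254.853], [0.0, 0.0, 0.0, 1.0]]
pos [587.4 141.3 111.4] rot [-3.137 -0.     1.698] ca 0.127 j [ 0.13  0.61  1.73  0.    0.8  -0.  ] F [ 0.   0.9 -4.6] op 0.461
  shift [0.1, 2.1, 61.4] turn -0.0 n 61.0
```

View pics/w3.png

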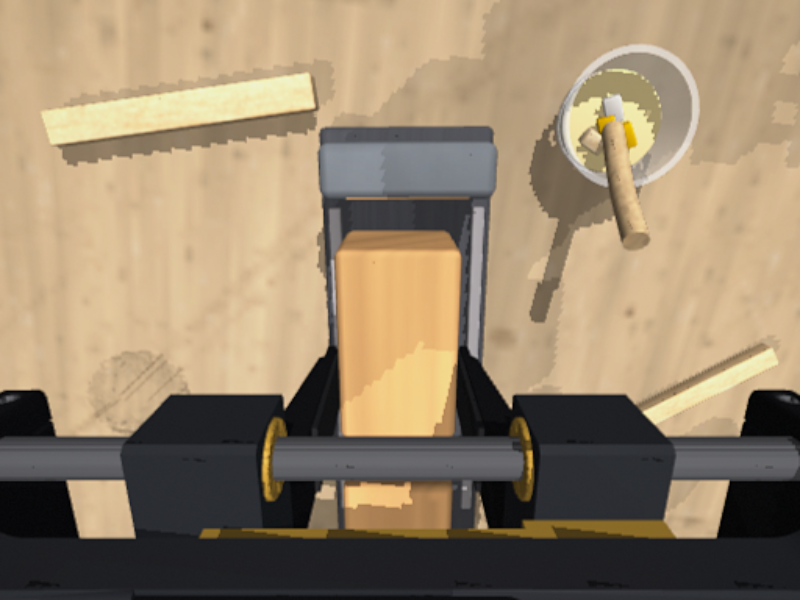

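Request:
jog_arm(motion=[[[0,2,12],0],[[0,2,22],0],[[0,2,25],0],[[0,2,25],0]])

```text
t: 10.7
eef_pos: [590.5, 141.8, 88.2]
tcp_rot: [-3.141, -0.0, 1.698]
ft_force: [0.2, -0.5, -4.5]
opening: 0.46
grip_force: 30.0
```

Request:
jog_arm(motion=[[[0,0,2],0],[[0,0,4],0],[[0,0,4],0]])

```text
t: 11.0
eef_pos: [590.7, 141.9, 84.6]
tcp_rot: [3.142, -0.0, 1.698]
ft_force: [0.3, 0.3, -3.7]
opening: 0.464
grip_force: 30.0
```

Request:
jog_arm(motion=[[[0,0,2],0],[[0,0,3],0],[[0,0,3],0]])

```text
t: 11.3
eef_pos: [590.6, 141.9, 81.5]
tcp_rot: [-3.141, -0.0, 1.698]
ft_force: [0.1, 0.3, -4.8]
opening: 0.463
grip_force: 30.0
```

Request:
jog_arm(motion=[[[0,0,2],0],[[0,0,3],0],[[0,0,3],0]])

```text
t: 11.6
eef_pos: [590.6, 141.9, 78.4]
tcp_rot: [-3.141, -0.0, 1.698]
ft_force: [0.0, 0.9, -4.0]
opening: 0.46
grip_force: 30.0
```

Request:
jog_arm(motion=[[[0,0,2],0],[[0,0,2],0]])

```text
t: 11.8
eef_pos: [590.6, 141.9, 76.4]
tcp_rot: [-3.141, -0.0, 1.698]
ft_force: [0.1, -0.0, -4.5]
opening: 0.457
grip_force: 30.0
```

Request:
jog_arm(motion=[[[0,0,2],0],[[0,0,2],0]])

```text
t: 12.0
eef_pos: [590.6, 141.9, 74.4]
tcp_rot: [-3.141, -0.0, 1.698]
ft_force: [0.6, -0.7, -4.4]
opening: 0.459
grip_force: 30.0
```

Request:
jog_arm(motion=[[[0,0,2],0],[[0,0,3],0],[[0,0,3],0]])

```text
t: 12.3
eef_pos: [590.7, 141.9, 71.7]
tcp_rot: [3.141, -0.0, 1.698]
ft_force: [0.1, 0.1, -2.4]
opening: 0.463
grip_force: 30.0
```

Request:
jog_arm(motion=[[[0,0,2],0],[[0,0,3],0],[[0,0,3],0]])

```text
t: 12.6
eef_pos: [590.9, 141.9, 71.4]
tcp_rot: [3.14, 0.0, 1.698]
ft_force: [-8.9, -0.7, 27.1]
opening: 0.458
grip_force: 30.0
```

Request:
jog_arm(motion=[[[0,0,2],0],[[0,0,3],0],[[0,0,3],0]])

```text
t: 12.9
eef_pos: [590.9, 141.9, 69.5]
tcp_rot: [3.139, 0.0, 1.698]
ft_force: [-12.8, -2.3, 39.4]
opening: 0.461
grip_force: 30.0
```

Request:
jog_arm(motion=[[[0,0,-3],0],[[0,0,-4],0],[[0,0,-4],0]])

```text
t: 13.2
eef_pos: [590.7, 141.9, 69.6]
tcp_rot: [3.142, -0.0, 1.698]
ft_force: [-2.1, -0.2, 4.6]
opening: 0.46
grip_force: 30.0
```

```bash
python3 pl.py 590 142 60; python3 - <<'E'
from h import *
a=read_camera("wrist")["img"]; b=read_camera("top")["img"][150:240,170:330]
s=read_camera("scene")["img"][160:230,160:320]
a=cv2.resize(a,(512,384)); b=cv2.resize(b,(288*1,162)); s=cv2.resize(s,(288,126)); 
b=cv2.resize(b,(288,198)); s=cv2.resize(s,(288,186))
cv2.imwrite("pics/m4.png",np.hstack([a,np.vstack([b,s])]))
E
```

```text
pos [590.7 141.9  69.6] rot [ 3.142 -0.     1.698] ca 0.127 j [ 0.13  0.67  1.75  0.    0.72 -0.  ] F [-2.1 -0.2  4.6] op 0.46
  shift [0.2, -0.7, 9.6] turn 0 n 10.0
```

View pics/m4.png

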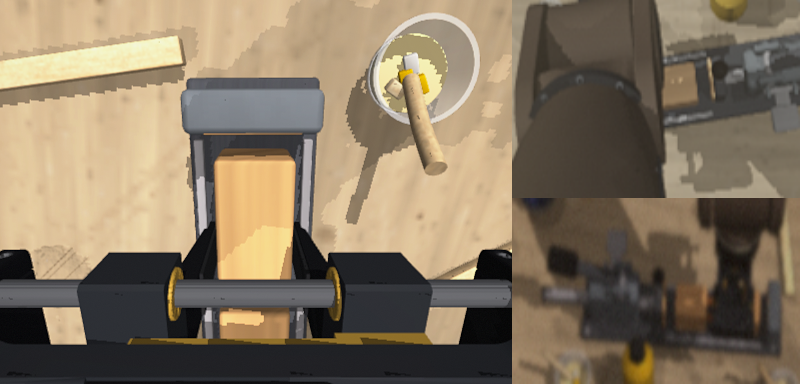

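Request:
jog_arm(motion=[[[0,0,0],0],[[0,0,0],0],[[0,0,0],0],[[0,0,0],0]], grip=0.25)

```text
t: 13.75
eef_pos: [590.7, 141.9, 69.5]
tcp_rot: [-3.142, -0.0, 1.698]
ft_force: [0.2, 0.5, -0.1]
opening: 0.72
grip_force: 0.0
```

Request:
jog_arm(motion=[[[0,0,-20],0],[[0,0,-60],0],[[0,0,-110],0],[[0,0,-125],0],[[0,0,-125],0]])

```text
t: 14.25
eef_pos: [591.5, 142.0, 197.3]
tcp_rot: [3.137, -0.0, 1.698]
ft_force: [0.2, -0.2, -0.4]
opening: 0.753
grip_force: 0.0
```

```bash
python3 pl.py 626.5 -153 165 0.127; python3 look.py w5 block
```

```text
pos [591.5 142.  197.3] rot [ 3.137 -0.     1.698] ca 0.127 j [ 0.13  0.51  1.65  0.    0.97 -0.  ] F [ 0.2 -0.2 -0.4] op 0.753
  shift [-297.1, -2.9, 32.3] turn 0.0 n 299.0
63.75626211547536 254.22668972835152 191.0325763494736 [[0.992, -0.12, -0.041, 580.534], [0.126, 0.951, 0.282, 222.809], [0.005, -0.285, 0.958, 342.744], [0.0, 0.0, 0.0, 1.0]]
block 0.81 [228.9, 130.5, 279.1, 276.3] ((253.0, 203.5), (147.0, 48.0), 90.0)
block 0.71 [209.9, 84.9, 291.6, 338.6] ((251.5, 212.0), (252.0, 81.0), 90.0)
```

View pics/w5.png

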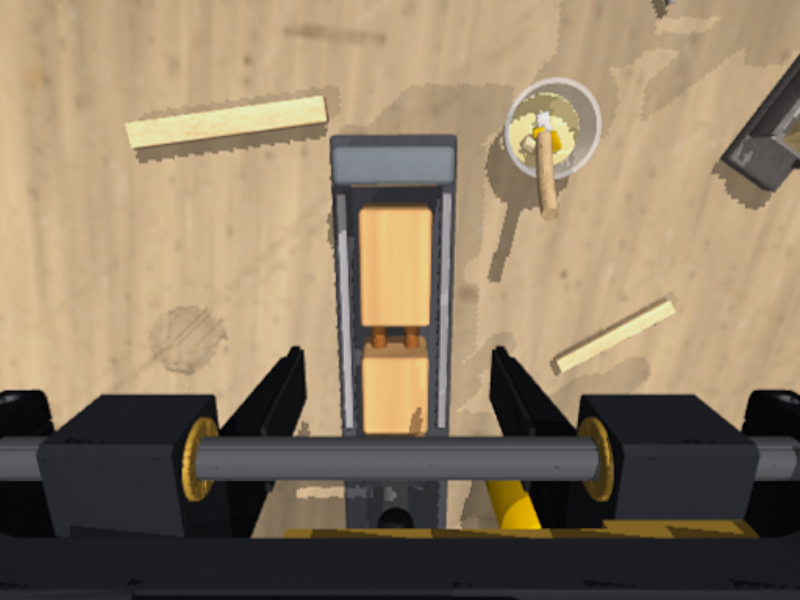

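Request:
jog_arm(motion=[[[-50,-1,0],0],[[-100,-1,0],0],[[-150,-2,0],0],[[-200,-2,0],0],[[-245,-3,0],0]], grip=1)

```text
t: 14.85
eef_pos: [618.2, -103.8, 192.5]
tcp_rot: [-3.139, -0.001, 1.697]
ft_force: [-0.2, 0.7, 1.1]
opening: 0.391
grip_force: 0.0
```

Request:
jog_arm(motion=[[[-40,0,0],0],[[-52,0,10],0],[[-52,0,30],0],[[-52,0,30],0],[[-52,0,30],0]])

```text
t: 15.35
eef_pos: [624.9, -152.3, 163.5]
tcp_rot: [-3.139, -0.001, 1.698]
ft_force: [0.2, 0.1, -0.3]
opening: 0.009
grip_force: 0.0
```

```bash
python3 pl.py 626.5 -153 152 0.127; python3 - <<'E'
from h import *
c=read_camera("wrist"); 
for nm,p in [("trigpad",(626.3,-151.7,127)),("rel",(0,0,0))][:1]: print(proj(c,p))
a=c["img"]; s=read_camera("scene"); 
cv2.imwrite("pics/m6.png",np.hstack([cv2.resize(a,(400,300)),cv2.resize(s["img"][150:240,150:270],(400,300))]))
E
```

```text
pos [ 624.9 -152.3  163.5] rot [-3.139e+00 -1.000e-03  1.698e+00] ca 0.128 j [-0.34  0.6   1.59  0.    0.96 -0.47] F [ 0.2  0.1 -0.3] op 0.009
  shift [-0.9, 1.5, 11.4] turn 0.001 n 12.0
(np.float64(256.50494345170546), np.float64(231.52130392722265))
```

View pics/m6.png

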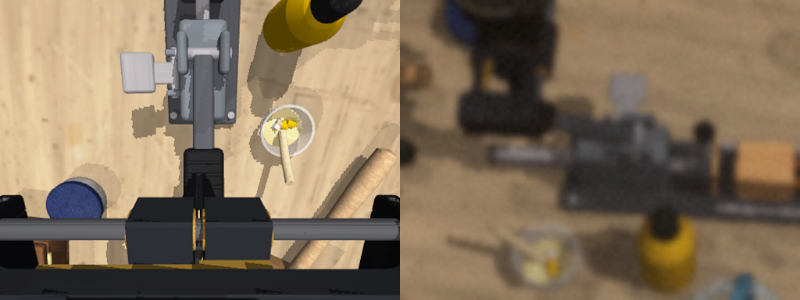

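Request:
jog_arm(motion=[[[0,1,20],0],[[0,1,38],0],[[-1,1,54],0],[[-2,1,64],0],[[-2,1,64],0]])

```text
t: 15.95
eef_pos: [627.2, -154.3, 101.0]
tcp_rot: [3.14, 0.0, 1.698]
ft_force: [-0.1, 0.7, 3.8]
opening: 0.006
grip_force: 1.6
```

Request:
jog_arm(motion=[[[0,0,0],0],[[0,0,-30],0],[[0,0,-64],0],[[0,0,-64],0]])

```text
t: 16.35
eef_pos: [628.2, -155.1, 169.4]
tcp_rot: [3.135, 0.003, 1.698]
ft_force: [1.6, -1.0, -0.4]
opening: 0.005
grip_force: 0.0
```

```bash
cat > jaw.py <<'E'
import sys
from h import *
O=np.array([602.7,32.5]); th=0.127
c=read_camera("top"); im=c["img"]
def P(xc,yc,z): return proj(c,(O[0]+xc*np.cos(th)-yc*np.sin(th),O[1]+xc*np.sin(th)+yc*np.cos(th),z))
# rectify a strip: clamp plane z=58, x -45..45, y -60..190 ; 3px/mm horizontally -> 750 x 270
src=np.float32([P(-45,-60,58),P(-45,190,58),P(45,190,58),P(45,-60,58)])
dst=np.float32([[0,270],[750,270],[750,0],[0,0]])
cv2.imwrite(f"pics/{sys.argv[1]}.png",cv2.warpPerspective(im,cv2.getPerspectiveTransform(src,dst),(750,270),flags=cv2.INTER_CUBIC))
E
python3 jaw.py j1; python3 pl.py 626.5 -153 164
```

```text
pos [ 627.4 -154.9  167.2] rot [3.138e+00 2.000e-03 1.698e+00] ca 0.128 j [-0.34  0.59  1.58  0.    0.96 -0.47] F [-0.4 -0.6 -0.3] op 0.007
  shift [2.0, -0.6, 3.2] turn 0 n 4.0
```

View pics/j1.png

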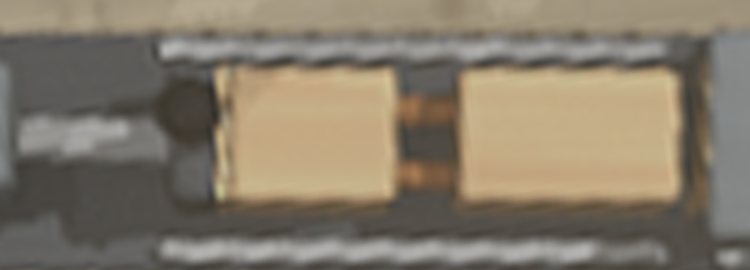

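Request:
jog_arm(motion=[[[0,0,20],0],[[0,0,38],0],[[0,0,54],0],[[0,0,65],0],[[0,0,66],0]])

```text
t: 16.9
eef_pos: [627.1, -155.0, 99.4]
tcp_rot: [3.14, 0.001, 1.698]
ft_force: [-4.0, -0.6, 20.2]
opening: 0.009
grip_force: 10.0
```

Request:
jog_arm(motion=[[[0,0,0],0],[[0,0,-30],0],[[0,0,-66],0],[[0,0,-66],0]])

```text
t: 17.3
eef_pos: [627.9, -155.2, 168.4]
tcp_rot: [3.136, 0.003, 1.698]
ft_force: [1.0, 0.4, -0.1]
opening: 0.007
grip_force: 0.0
```

```bash
cat > gap.py <<'E'
import sys
from h import *
im=cv2.imread(f"pics/{sys.argv[1]}.png").astype(float)
v=im[125:150].mean((0,2)); print("profile y_c:v"," ".join(f"{x/3-60:.0f}:{v[x]:.0f}" for x in range(150,740,9)))
E
python3 gap.py j1; python3 jaw.py j2; python3 gap.py j2; python3 pl.py 626.5 -153 164
```

```text
profile y_c:v -10:121 -7:115 -4:81 -1:63 2:62 5:63 8:66 11:80 14:158 17:138 20:162 23:165 26:165 29:165 32:165 35:165 38:165 41:165 44:165 47:165 50:165 53:165 56:165 59:165 62:165 65:166 68:171 71:138 74:74 77:74 80:72 83:73 86:73 89:73 92:84 95:155 98:171 101:169 104:168 107:169 110:169 113:168 116:168 119:169 122:169 125:169 128:169 131:169 134:169 137:169 140:169 143:169 146:169 149:169 152:169 155:169 158:169 161:171 164:166 167:104 170:67 173:84 176:109 179:125 182:133 185:133
profile y_c:v -10:146 -7:143 -4:142 -1:141 2:130 5:119 8:119 11:119 14:108 17:77 20:64 23:63 26:65 29:64 32:109 35:139 38:145 41:166 44:165 47:165 50:165 53:165 56:165 59:165 62:166 65:166 68:166 71:166 74:166 77:166 80:166 83:166 86:167 89:169 92:106 95:68 98:69 101:110 104:168 107:171 110:169 113:168 116:169 119:169 122:169 125:169 128:169 131:169 134:169 137:169 140:169 143:169 146:169 149:169 152:169 155:169 158:169 161:169 164:169 167:169 170:175 173:125 176:104 179:125 182:133 185:133
pos [ 627.  -154.9  166. ] rot [3.139e+00 1.000e-03 1.698e+00] ca 0.127 j [-0.34  0.59  1.58  0.    0.96 -0.47] F [ 0.1 -0.5 -1.9] op 0.007
  shift [2.0, -0.3, 2.0] turn 0 n 3.0
```

Request:
jog_arm(motion=[[[0,0,15],0],[[0,0,25],0],[[0,0,32],0],[[0,0,36],0],[[0,0,36],0]])

```text
t: 17.85
eef_pos: [626.8, -155.9, 127.6]
tcp_rot: [3.141, 0.001, 1.698]
ft_force: [0.1, -6.0, 7.9]
opening: 0.007
grip_force: 3.5
```

Request:
jog_arm(motion=[[[0,0,3],0],[[0,0,5],0],[[0,0,5],0]])

```text
t: 18.15
eef_pos: [626.9, -156.1, 123.1]
tcp_rot: [3.141, 0.002, 1.698]
ft_force: [0.1, -6.5, 9.2]
opening: 0.007
grip_force: 4.3
```

Request:
jog_arm(motion=[[[0,0,2],0],[[0,0,4],0],[[0,0,4],0]])

```text
t: 18.45
eef_pos: [627.0, -156.3, 120.2]
tcp_rot: [3.14, 0.002, 1.698]
ft_force: [-2.8, -7.0, 18.6]
opening: 0.004
grip_force: 9.4
```

Request:
jog_arm(motion=[[[0,0,2],0],[[0,0,4],0],[[0,0,4],0]])

```text
t: 18.75
eef_pos: [627.1, -156.4, 117.8]
tcp_rot: [3.139, 0.003, 1.698]
ft_force: [-7.4, -6.9, 32.1]
opening: 0.003
grip_force: 16.2
```

```bash
python3 jaw.py j3; python3 gap.py j3
```

```text
profile y_c:v -10:162 -7:159 -4:158 -1:158 2:157 5:147 8:136 11:131 14:122 17:123 20:123 23:123 26:84 29:65 32:67 35:66 38:68 41:94 44:142 47:150 50:170 53:169 56:169 59:169 62:169 65:169 68:169 71:170 74:169 77:170 80:169 83:169 86:170 89:170 92:170 95:170 98:173 101:138 104:168 107:174 110:172 113:172 116:172 119:173 122:173 125:173 128:172 131:173 134:173 137:173 140:173 143:173 146:173 149:173 152:173 155:173 158:173 161:173 164:173 167:173 170:179 173:129 176:107 179:128 182:137 185:137
```

Request:
jog_arm(motion=[[[0,0,-4],0],[[0,0,-20],0],[[0,0,-52],0],[[0,0,-60],0],[[0,0,-60],0]])

```text
t: 19.3
eef_pos: [626.5, -154.9, 175.4]
tcp_rot: [3.141, 0.0, 1.698]
ft_force: [-1.0, -0.1, -0.5]
opening: 0.004
grip_force: 0.0
```

```bash
python3 jaw.py j4; python3 - <<'E'
from h import *
for n in ("j3","j4"):
    im=cv2.imread(f"pics/{n}.png").astype(float)
    for r in ((90,110),(125,150),(165,185)):
        print(n,r,im[r[0]:r[1],460:510:2].mean((0,2)).round().astype(int).tolist())
E
python3 pl.py 545 -74 164
```

```text
j3 (90, 110) [171, 171, 172, 173, 176, 177, 176, 169, 160, 150, 142, 139, 140, 144, 151, 158, 164, 170, 173, 174, 174, 174, 174, 173, 173]
j3 (125, 150) [170, 170, 170, 170, 170, 171, 172, 173, 169, 161, 150, 141, 137, 141, 150, 161, 168, 172, 173, 174, 174, 174, 173, 172, 172]
j3 (165, 185) [173, 174, 174, 174, 175, 178, 180, 175, 164, 148, 134, 126, 128, 137, 147, 156, 161, 165, 167, 169, 168, 168, 167, 167, 167]
j4 (90, 110) [166, 167, 167, 169, 171, 173, 171, 164, 153, 142, 133, 130, 133, 139, 146, 153, 160, 165, 169, 170, 170, 169, 169, 169, 169]
j4 (125, 150) [165, 165, 165, 166, 166, 167, 167, 167, 163, 155, 144, 135, 133, 137, 146, 156, 164, 167, 169, 169, 169, 169, 169, 168, 168]
j4 (165, 185) [169, 169, 169, 170, 171, 175, 176, 171, 157, 140, 125, 117, 120, 131, 142, 152, 157, 160, 163, 164, 164, 163, 163, 163, 163]
pos [ 626.1 -154.8  174.4] rot [-3.140e+00 -1.000e-03  1.698e+00] ca 0.127 j [-0.34  0.59  1.57  0.    0.98 -0.47] F [-0.4 -0.8  0.7] op 0.003
  shift [90.4, -70.2, 10.5] turn 0 n 115.0
```

Request:
jog_arm(motion=[[[0,0,15],0],[[0,0,28],0],[[0,0,38],0],[[0,0,42],0],[[0,0,42],0]])

```text
t: 19.85
eef_pos: [626.8, -157.1, 137.2]
tcp_rot: [3.139, 0.004, 1.698]
ft_force: [-14.6, -6.6, 48.9]
opening: 0.005
grip_force: 23.3
```

Request:
jog_arm(motion=[[[0,0,3],0],[[0,0,6],0],[[0,0,6],0]])

```text
t: 20.15
eef_pos: [627.0, -157.7, 133.5]
tcp_rot: [3.138, 0.006, 1.698]
ft_force: [-22.0, -7.8, 65.3]
opening: 0.007
grip_force: 31.9
```

Request:
jog_arm(motion=[[[0,0,-5],0],[[0,0,-20],0],[[0,0,-48],0],[[0,0,-52],0],[[0,0,-52],0]])

```text
t: 20.65
eef_pos: [626.4, -154.9, 178.7]
tcp_rot: [-3.141, -0.0, 1.698]
ft_force: [-0.6, 0.2, -0.5]
opening: 0.007
grip_force: 0.0
```

```bash
python3 jaw.py j5; python3 - <<'E'
from h import *
for n in ("j5",):
    im=cv2.imread(f"pics/{n}.png").astype(float)
    for r in ((90,110),(125,150),(165,185)):
        print(n,r,im[r[0]:r[1],460:510:2].mean((0,2)).round().astype(int).tolist())
E
python3 gap.py j5; python3 pl.py 545 -74 164
```

```text
j5 (90, 110) [166, 166, 167, 168, 171, 173, 171, 163, 153, 141, 133, 130, 132, 138, 146, 153, 159, 165, 168, 169, 169, 169, 169, 168, 168]
j5 (125, 150) [165, 165, 165, 165, 166, 166, 167, 166, 162, 154, 144, 135, 132, 137, 145, 155, 163, 167, 168, 169, 169, 169, 168, 168, 167]
j5 (165, 185) [168, 168, 168, 169, 170, 174, 176, 170, 157, 140, 125, 118, 121, 130, 142, 151, 156, 160, 162, 164, 164, 163, 163, 162, 162]
profile y_c:v -10:157 -7:154 -4:153 -1:153 2:152 5:142 8:131 11:127 14:118 17:118 20:119 23:119 26:76 29:61 32:64 35:63 38:66 41:91 44:136 47:148 50:165 53:164 56:163 59:164 62:164 65:164 68:164 71:164 74:165 77:164 80:164 83:164 86:164 89:165 92:165 95:165 98:166 101:133 104:163 107:169 110:167 113:167 116:167 119:168 122:168 125:168 128:168 131:168 134:168 137:168 140:168 143:168 146:168 149:168 152:168 155:168 158:168 161:168 164:168 167:168 170:174 173:124 176:104 179:123 182:132 185:132
pos [ 626.1 -154.8  177.9] rot [-3.140e+00 -1.000e-03  1.698e+00] ca 0.127 j [-0.34  0.58  1.57  0.    0.99 -0.47] F [-0.6  0.1 -0.4] op 0.003
  shift [90.4, -70.2, 14.2] turn 0 n 115.0
```

Request:
jog_arm(motion=[[[40,-28,0],0],[[75,-51,0],0],[[89,-61,15],0],[[89,-61,50],0],[[89,-61,65],0]])

```text
t: 21.2
eef_pos: [553.0, -73.5, 111.1]
tcp_rot: [-3.137, -0.002, 1.699]
ft_force: [0.3, -0.2, 0.4]
opening: 0.006
grip_force: 0.0
```

Request:
jog_arm(motion=[[[0,0,6],0],[[0,0,12],0],[[0,0,18],0],[[0,0,22],0],[[0,0,22],0]])

```text
t: 21.7
eef_pos: [554.6, -74.5, 92.2]
tcp_rot: [-3.141, -0.0, 1.698]
ft_force: [0.6, -0.2, 0.5]
opening: 0.004
grip_force: 0.0
```

Request:
jog_arm(motion=[[[0,0,3],0],[[0,0,6],0],[[0,0,6],0]])

```text
t: 22.0
eef_pos: [555.1, -74.5, 86.7]
tcp_rot: [3.141, 0.0, 1.698]
ft_force: [-0.5, 0.4, 1.4]
opening: 0.004
grip_force: 0.7
```

Request:
jog_arm(motion=[[[0,0,2],0],[[0,0,4],0],[[0,0,4],0]])

```text
t: 22.3
eef_pos: [555.5, -74.5, 84.6]
tcp_rot: [3.139, 0.001, 1.698]
ft_force: [-6.6, 1.6, 24.6]
opening: 0.004
grip_force: 12.5
```

Request:
jog_arm(motion=[[[0,0,1],0],[[0,0,2],0],[[0,0,2],0]])

```text
t: 22.6
eef_pos: [555.6, -74.6, 84.0]
tcp_rot: [3.138, 0.001, 1.698]
ft_force: [-9.9, 2.8, 42.5]
opening: 0.004
grip_force: 21.5
```

Request:
jog_arm(motion=[[[0,0,-10],0],[[0,0,-50],0],[[0,0,-95],0],[[0,0,-110],0],[[0,0,-110],0]])

```text
t: 23.1
eef_pos: [555.7, -74.6, 192.9]
tcp_rot: [3.137, 0.002, 1.698]
ft_force: [-1.2, -0.3, -0.7]
opening: 0.0
grip_force: 0.0
```

```bash
python3 pl.py 590.6 69.5 190 ; python3 jaw.py j6; python3 gap.py j6
```

```text
pos [555.7 -74.6 192.9] rot [3.137e+00 2.000e-03 1.698e+00] ca 0.127 j [-0.25  0.45  1.77  0.    0.91 -0.38] F [-1.2 -0.3 -0.7] op 0.0
  shift [138.6, 52.9, 3.0] turn 0 n 148.0
profile y_c:v -10:146 -7:143 -4:142 -1:142 2:141 5:131 8:120 11:116 14:108 17:108 20:109 23:109 26:65 29:50 32:54 35:54 38:57 41:80 44:122 47:128 50:145 53:144 56:145 59:143 62:144 65:150 68:152 71:154 74:154 77:153 80:153 83:154 86:154 89:154 92:154 95:154 98:156 101:123 104:152 107:158 110:156 113:156 116:157 119:157 122:157 125:157 128:157 131:157 134:157 137:157 140:157 143:157 146:157 149:157 152:157 155:157 158:157 161:157 164:158 167:157 170:163 173:115 176:95 179:114 182:122 185:122
```

Request:
jog_arm(motion=[[[45,17,0],0],[[90,34,0],0],[[135,51,0],0],[[160,61,0],0],[[160,61,0],0]])

```text
t: 23.65
eef_pos: [594.9, 95.1, 188.5]
tcp_rot: [-3.139, -0.001, 1.701]
ft_force: [0.1, -0.4, 0.7]
opening: 0.009
grip_force: 0.0
```

Request:
jog_arm(motion=[[[0,0,35],0],[[0,0,70],0],[[0,0,92],0],[[0,0,101],0],[[0,0,101],0]])

```text
t: 24.15
eef_pos: [594.3, 91.3, 87.9]
tcp_rot: [-3.138, -0.0, 1.697]
ft_force: [-0.2, -0.5, 0.4]
opening: 0.006
grip_force: 0.0
```

```bash
python3 pl.py 596 92 91
```

```text
pos [594.3  91.3  87.9] rot [-3.138 -0.     1.697] ca 0.126 j [ 0.04  0.64  1.75  0.    0.75 -0.08] F [-0.2 -0.5  0.4] op 0.006
  shift [0.4, 1.8, -3.1] turn 0 n 4.0
```

Request:
jog_arm(motion=[[[-6,1,-1],0],[[-16,1,-1],0],[[-26,1,-1],0],[[-36,1,-1],0],[[-46,1,-1],0]])

```text
t: 24.65
eef_pos: [602.4, 45.5, 91.3]
tcp_rot: [3.14, 0.0, 1.697]
ft_force: [1.7, 3.7, 2.8]
opening: 0.004
grip_force: 1.8
```

Request:
jog_arm(motion=[[[-10,0,0],0],[[-18,0,0],0],[[-24,0,0],0],[[-28,0,0],0],[[-28,0,0],0]])

```text
t: 25.15
eef_pos: [605.2, 18.2, 90.5]
tcp_rot: [-3.141, 0.0, 1.697]
ft_force: [-0.6, -0.2, 0.5]
opening: 0.002
grip_force: 0.0
```

Request:
jog_arm(motion=[[[-2,0,0],0],[[-4,0,0],0],[[-4,0,0],0]])

```text
t: 25.45
eef_pos: [605.6, 14.8, 90.4]
tcp_rot: [-3.141, -0.0, 1.698]
ft_force: [-1.1, 2.7, 0.3]
opening: 0.004
grip_force: 0.9
```

Request:
jog_arm(motion=[[[-2,0,0],0],[[-3,0,0],0],[[-3,0,0],0]])

```text
t: 25.75
eef_pos: [605.8, 13.5, 90.4]
tcp_rot: [-3.141, -0.002, 1.698]
ft_force: [-1.1, 14.7, 0.1]
opening: 0.007
grip_force: 7.4
```

Request:
jog_arm(motion=[[[-2,0,0],0],[[-3,0,0],0],[[-3,0,0],0]])

```text
t: 26.05
eef_pos: [605.8, 13.0, 90.4]
tcp_rot: [-3.14, -0.005, 1.698]
ft_force: [-1.0, 34.2, 2.1]
opening: 0.0
grip_force: 16.5
```

Hard stop: the jaw is home. Back off, rise, and check with the last picture.

Request:
jog_arm(motion=[[[6,0,0],0],[[12,0,0],0],[[12,0,-30],0],[[12,0,-75],0],[[12,0,-110],0]])

```text
t: 26.55
eef_pos: [605.3, 20.4, 202.6]
tcp_rot: [3.141, 0.001, 1.698]
ft_force: [-0.2, -0.8, -0.0]
opening: 0.007
grip_force: 0.0
```

Request:
jog_arm(motion=[[[30,-40,-20],0],[[60,-80,-40],0],[[80,-120,-50],0],[[80,-160,-50],0],[[80,-180,-50],0]])

```text
t: 27.05
eef_pos: [413.4, 77.4, 251.1]
tcp_rot: [3.141, 0.0, 1.699]
ft_force: [0.7, -0.1, 1.2]
opening: 0.006
grip_force: 0.0
```

```bash
python3 pl.py 596 92 91; python3 - <<'E'
from h import *
t=read_camera("top")["img"][110:280,140:420]; w=read_camera("scene")["img"][135:245,150:360]
cv2.imwrite("pics/fin.png",np.vstack([cv2.resize(t,(560,340)),cv2.resize(w,(560,255))]))
E
```

```text
pos [413.4  77.4 251.1] rot [3.141 0.    1.699] ca 0.128 j [ 0.03  0.18  2.01 -0.    0.94 -0.1 ] F [ 0.7 -0.1  1.2] op 0.006
  shift [-8.8, 182.9, 160.2] turn 0 n 243.0
```

View pics/fin.png

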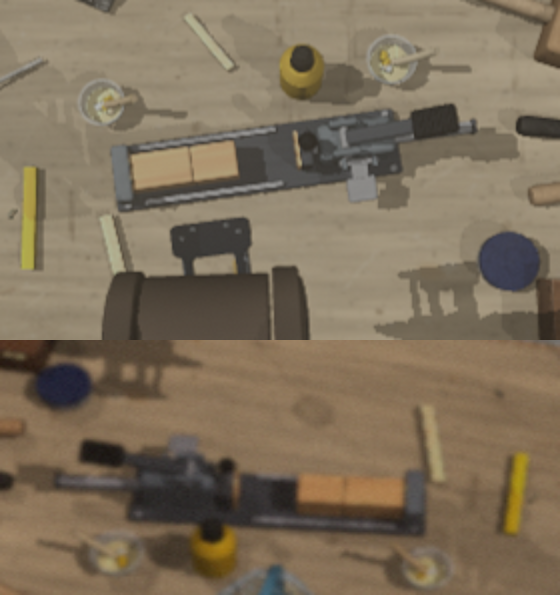

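The last picture shows the block closed in the bed against the stop, the jaw back at the housing and the offcut on the worktop. The bystanders have not moved.

```bash
python3 -c "
from cell import job_done
print(job_done())"
```

```text
the job is handed in; nothing more can be done
None
```

I did every step in order and handed the job in at about 27 s of the 72 s allowed; `job_done` returned no verdict, but the last picture shows the offcut on the worktop, the block shut in the bed, the jaw back at its stop and the bottle, cups and tin in place.

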